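# Close the beam shutter through the guard window

### The job

Make the laser beam safe: reach down through the window in the top of the amber beam guard and press the red lever all the way down onto its stop, without touching the guard and leaving the blue lever as it is. Then press the green button on the grey interlock box fully in, let it spring back, and come away. Use the fingertips only, and do not pick up or shift anything else on the table.

Things in the scene. Friction and masses are not known exactly. Their poses are not given: they have to be found in the camera images.
- guard: Fixed box-shaped beam guard, 200 (x) x 250 (y) x 133 mm high: 5 mm amber see-through walls, aluminium corner posts, white top plate (underside 124, top 130 mm above the table) with a rectangular window through it; a 9 mm wide blue rim around the window rises to 133 mm. Origin at the centre of its underside on the table; x and y along its sides, z up. A black tube stub (44 mm across, axis 55 mm up) sticks out 45 mm from its +x wall.
- window (a point): Centre of the guard's window at the height of the rim's top (133 mm above the table); axes as the guard's. The clear opening is 110 mm along x and 170 mm along y. Both lever pads stand beneath it, side by side along y, 66 mm apart between centres (within 5 mm), in either order.
- shutter_lever (a joint): Angle of the RED-tipped shutter lever: 0 = fully raised, 0.42 rad = fully down, level, on its stop; it starts between 0 and 0.05. Its hinge lies 80 mm above the table, parallel to the guard's y axis, on the guard's +x side of the pad; the pad's end drops as it is pressed. Stiff by friction (about 4 to 5 N at the pad), no spring: it stays where it is left.
- shutter_pad (a point): Centre of the top face of the red pad (32 mm along x, 28 mm along y, 9 mm thick) at the end of the shutter lever, 65 mm from the hinge. About 111 mm above the table when raised, 85 mm when fully down; on the way down it travels about 8 mm towards the guard's -x side. Use its position only (its axes tilt with the lever).
- filter_lever (a joint): Angle of the BLUE-tipped filter lever, an identical lever beside the red one, also starting between 0 and 0.05 rad (raised). It is to be left alone.
- filter_pad (a point): Centre of the top face of the blue pad (same size and heights as the red pad).
- interlock: Fixed grey interlock box, 100 (x) x 80 (y) x 55 mm high, white top, with one round green push button on top. Origin at the centre of its underside.
- ack_top (a point): Centre of the top of the green button (32 mm across, in a black housing on the interlock box), pressed straight down. It moves down with the button.
- ack (a joint): Travel of the green button: 0 = out, 0.007 m = fully in. A spring returns it; fully in takes about 4 N.
- objective: Loose bystander: steel microscope objective, 34 mm across, 48 mm high, standing on the far (+x) side of the interlock box. Origin at the centre of its underside.
- dish: Loose bystander: shallow glass dish, 84 mm across, 14 mm high, on the near (-x) side of the interlock box. Origin at the centre of its underside.
- wash_bottle: Loose bystander: white squeeze bottle, 68 mm across, about 195 mm high with its bent spout. Origin at the centre of its underside.
- amber_bottle: Loose bystander: small amber bottle with black cap, 44 mm across, 85 mm high. Origin at the centre of its underside.
- driver: Loose bystander: screwdriver with black handle, 170 mm long, lying on the table along its own x axis.
- slide_box: Loose bystander: white slide box, 100 x 85 x 30 mm. Origin at the centre of its underside.

How it is judged:
On the way, in this order (a step that is already met when the one before it is completed fails the run):
1. the red shutter lever is pressed down onto its stop (value of joint shutter_lever above 0.37 rad), for 0.2 s.
2. the green button is pressed in (value of joint ack above 0.005 m), for 0.05 s.
At the end, for the whole second after the job is handed in: The red lever is down (at least 0.37 of its 0.42 rad) and stays there, the green button has been pressed in (over 5 of its 7 mm) after that and is out again, the blue lever's pad is within 6 mm of where it was, and every loose thing is within 15 mm of where it stood (value of joint shutter_lever above 0.37 rad and value of joint ack below 0.002 m and value of joint filter_lever below 0.15 rad and not (distance of filter_pad from where it was at the start of the episode above 0.006 m) and not (distance of objective from where it was at the start of the episode above 0.015 m) and not (distance of dish from where it was at the start of the episode above 0.015 m) and not (distance of wash_bottle from where it was at the start of the episode above 0.015 m) and not (distance of amber_bottle from where it was at the start of the episode above 0.015 m) and not (distance of driver from where it was at the start of the episode above 0.015 m) and not (distance of slide_box from where it was at the start of the episode above 0.015 m)); the robot touches nothing.
It fails at once if the guard is touched (over 0.5 N) (contact force between guard and anything else above 0.5 N).
It fails at once if the blue lever is moved (its pad by more than 6 mm) (distance of filter_pad from where it was at the start of the episode above 0.006 m).
It fails at once if a loose thing is lifted or shifted by more than 15 mm (distance of any of objective, dish, wash_bottle, amber_bottle, driver, slide_box from where it was at the start of the episode above 0.015 m).
It also fails if it takes over 40 s, if anything falls off the work surface, if the arm or the gripper's body presses on something with over 40 N, if the wrist force passes 120 N, or if a joint passes its speed limit or range.

### The arm

A 6-joint arm with a two-finger parallel gripper is mounted at the origin on the work surface. World frame = base frame: x ahead of the robot, y to its left, z up, the work surface at z = 0. Lengths are in m, angles in rad, forces in N, time in s.
With the tool pointing down it reaches from about 0.375 to 0.975 m from the base axis. Payload 3.8 kg.
Tool frame: the origin (TCP) lies at the very end of the fingers, on their centre line; the grasp point (between the pads) lies 19 mm behind it (bot.grip_point_offset is the distance from the TCP to the grasp point, in m); z points along the fingers, x is the direction in which the jaws open and shut, and the axes are right-handed (so a half turn about z gives the same grasp; the last joint's range is limited). The gripper opens to 85 mm and grips with 20 to 120 N. Pads are 22 mm wide; open, the fingers measure 114 mm over their backs; the gripper's body (76 mm by 85 mm) begins 54 mm behind the grasp point. The pads swing forward as they close: fully open they stand 13 mm farther back than shut.
Start: joints at [-1.317, 0.264, 1.604, -0, 1.274, -0.037], TCP at [0.194, -0.647, 0.231] pointing down, gripper open.
Joint ranges: [-2.63, 2.63], [-0.94, 2.18], [0.31, 2.57], [-1.31, 4.45], [0, 2.66], [-2.55, 2.55]. Speed limits (rad/s): [2.57, 2.57, 3.14, 3.14, 3.14, 3.14].

### API

Orientations are given as a rotation vector (axis times angle).
In Python, from workcell import bot, read_camera gives the robot as it stands.
- The arm moves only by the tool arm_command, never from a script. Its argument "rows" is a list of rows, each an object with "delta_rot": the turn, a rotation vector about the tool's x, y, z in rad, a list of three; "xyz": the shift along the tool's x, y, z in m, a list of three; "gripper": the finger opening in m, from 0 to 0.0854. A call has 1 to 12 rows; each row shifts and turns the commanded pose from where the row before left it, along the tool's axes as they then stand; what a row does not reach is not made up. A row lasts 1/10 s, in which the tool goes at most 50 mm and 8.59 degrees, less where a joint would pass 70% of its speed; a pose out of reach is approached as far as the arm can. A call is refused whole if a number of a shift passes 0.05 or a number of a turn 0.15, either way. A call with a gripper value outside its range is refused whole. The fingers move at their own pace and stop on an object; "force" is the grip in N (left out, the last holds). Time passes only in rows, so rows that do not move let the fingers close. It gives the time, the measured TCP pose, the force and the opening at its end, in the units of the state.
- bot.read_state(): the state, without advancing time (a new reading comes with each control period).
- read_camera(name): name is "side" or "top"; returns a dict with "pixels" (420x560x3 uint8, red, green, blue), "range_z" (420x560 float32, m along the optical axis (not along the pixel's ray), 0 where there is no reading), "intrinsics" (3x3 intrinsics, pixels), "dist_coeffs" ([k1, k2, p1, p2, k3] as OpenCV has them; the pictures are not rectified), "camera_from_world" (4x4, takes a point from world to camera coordinates). Camera axes: x right, y up, looking along -z (the intrinsics and any distortion apply to the point x, -y, -z); pixel columns grow to the right and rows downward; lengths in m; the calibration is good to about 2 mm. A picture is of the moment at which its call begins.
- bot.finish_job(): hands the job in, once; it reports no verdict.
The state is a dict: "time": time; "q": joint angles; "joint_vel": joint speeds; "joint_torque": joint torques, N m; "tool_pos": TCP position; "tcp_rot": TCP orientation; "wrist_force": force on the tool from outside, world axes, zero at the start; "torque": the same for the moment, N m; "width": opening from 0.0 (shut) to 1.0 (fully open).
Only numpy, scipy, OpenCV 4.12 (cv2) and the standard library are available. Lean on these libraries where they do the work, as an engineer would, in place of code of your own. Each camera call takes 0.05 s, during which the arm holds its last target.

## Working session

There is one attempt and no reset: what is moved stays moved. The work goes in short steps, Python scripts to look and compute and a tool call to move; the robot and the scene stay as the last step left them, time stands still between calls to the robot, and variables do not carry over. Pictures are saved under pics/ and viewed, and the job is handed in when it is done.

Besides the shell and the picture viewer there is one more tool, called as name([rows], argument=value, ...), one row to a line, values as JSON. arm_command: Moves the arm, as the interface text tells. Its arguments: {"type":"object","properties":{"rows":{"type":"array","items":{"type":"object","properties":{"delta_rot":{"type":"array","items":{"type":"number"}},"xyz":{"type":"array","items":{"type":"number"}},"gripper":{"type":"number"}}}},"force":{"type":"number"}},"required":["rows"]}

```bash
mkdir -p pics
cat > h.py <<'E'
from workcell import bot, read_camera
import numpy as np, cv2, pickle
def grab(n,tag):
    c=read_camera(n); pickle.dump(c,open(f'pics/{tag}.pkl','wb'))
    cv2.imwrite(f'pics/{tag}.png',c['pixels'][...,::-1]); return c
def load(tag): return pickle.load(open(f'pics/{tag}.pkl','rb'))
def ray(c,u,v):
    K=np.array(c['intrinsics'],float);D=np.array(c['dist_coeffs'],float)
    p=cv2.undistortPoints(np.array([[[u,v]]],float),K,D)[0,0]
    T=np.array(c['camera_from_world']);R=T[:3,:3];t=T[:3,3]
    return -R.T@t, R.T@np.array([p[0],-p[1],-1.0])
def at_z(c,u,v,z):
    o,d=ray(c,u,v); return o+d*(z-o[2])/d[2]
def depth(c,u,v):
    o,d=ray(c,u,v); return o+d*c['range_z'][int(round(v)),int(round(u))]
def proj(c,P):
    T=np.array(c['camera_from_world']);q=T[:3,:3]@np.array(P)+T[:3,3]
    q=q*[1,-1,-1]
    return cv2.projectPoints(q[None],np.zeros(3),np.zeros(3),np.array(c['intrinsics'],float),np.array(c['dist_coeffs'],float))[0][0,0]
E
python3 - <<'E'
from h import *
for n in('top','side'):
    c=grab(n,n+'0'); print(n,ray(c,280,210))
s=bot.read_state();print(s)
E
```

```text
top (array([ 0.33062371, -0.02388438,  1.38899625]), array([ 0.17316931,  0.00374742, -0.98489524]))
side (array([0.21503513, 1.14323172, 1.16499385]), array([ 0.19596026, -0.71713565, -0.66886565]))
{'time': 0.1, 'q': array([-1.31690582e+00,  2.64695651e-01,  1.60524546e+00,  3.29148469e-06,
        1.27371782e+00, -3.69224088e-02]), 'joint_vel': array([ 0.00020007, -0.002835  , -0.0018661 , -0.00055833, -0.00057557,
       -0.00014265]), 'joint_torque': array([-7.37548680e-05, -5.16706645e+01, -3.68588984e+01,  6.94700429e-05,
        6.31670919e-03, -3.52664142e-05]), 'tool_pos': array([ 0.19336   , -0.64601354,  0.23007019]), 'tcp_rot': array([-2.51883186,  1.87535012,  0.00252591]), 'wrist_force': array([0.37243423, 0.70161676, 0.73643414]), 'torque': array([ 0.03381277, -0.01631185, -0.00340015]), 'width': 0.9984874976462492}
```

View pics/top0.png

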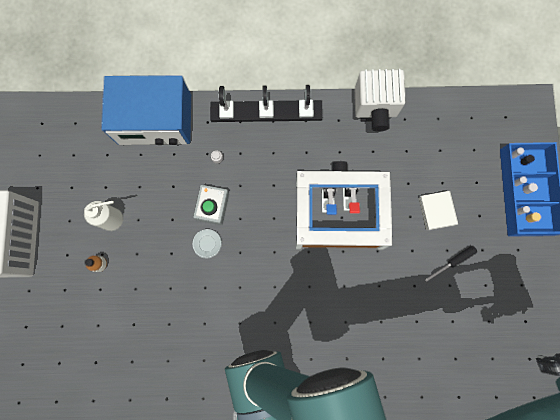

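View pics/side0.png

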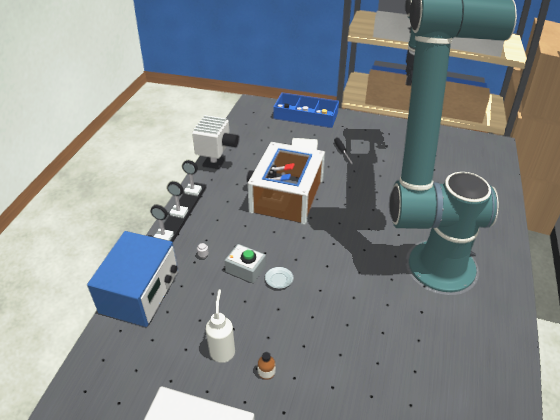

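The top view shows the guard around (344,208), with the red pad near (354,208) and the blue pad near (331,209). The green button is near (209,207). I'll enlarge both areas.

Run:
```python
from h import *
c=load('top0');p=c['pixels'][...,::-1]
a=cv2.resize(p[155:255,285:405],None,fx=6,fy=6,interpolation=cv2.INTER_CUBIC);cv2.imwrite('pics/g.png',a)
a=cv2.resize(p[140:260,180:240],None,fx=5,fy=5,interpolation=cv2.INTER_CUBIC);cv2.imwrite('pics/b.png',a)
c=load('side0');p=c['pixels'][...,::-1]
a=cv2.resize(p[130:300,190:340],None,fx=3.5,fy=3.5,interpolation=cv2.INTER_CUBIC);cv2.imwrite('pics/s.png',a)
```

```text
(no output)
```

View pics/g.png

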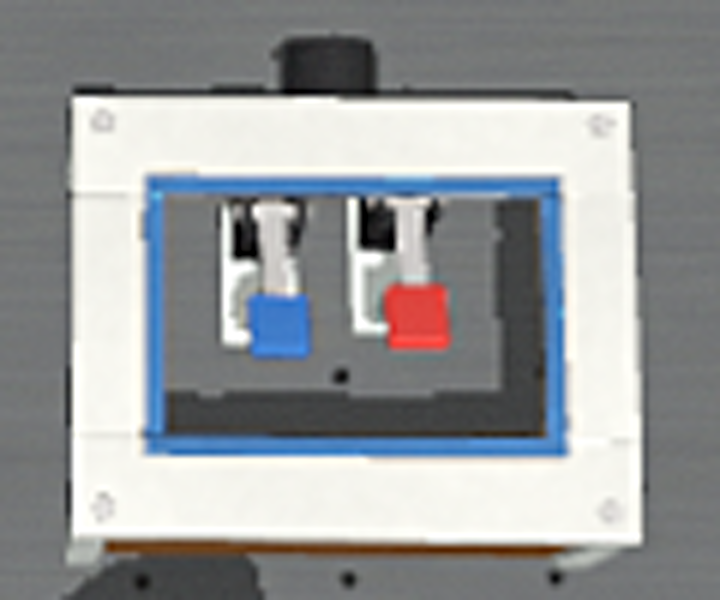

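View pics/b.png

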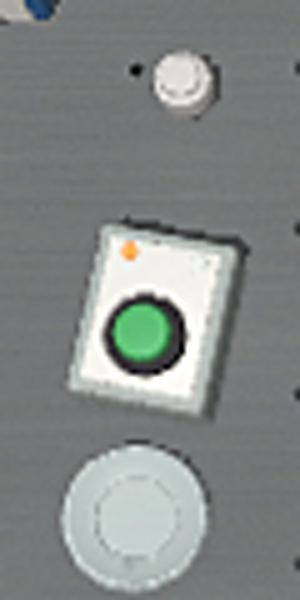

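View pics/s.png

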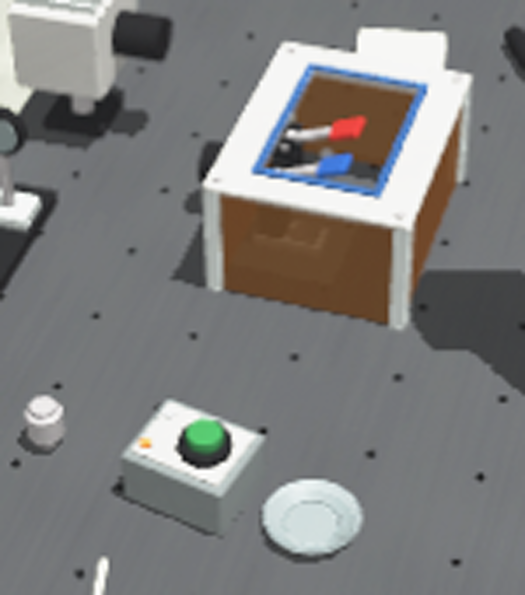

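Run:
```python
from h import *
np.set_printoptions(precision=4,suppress=True)
c=load('top0')
g=lambda x,y:(285+(x+.5)/6-.5,155+(y+.5)/6-.5)
b=lambda x,y:(180+(x+.5)/5-.5,140+(y+.5)/5-.5)
for n,P,z in (('rim_out',[(146,178),(560,178),(567,455),(145,455)],.133),('top',[(72,97),(630,101),(641,544),(71,541)],.13),
  ('red',[(387,283),(447,284),(450,349),(388,347)],.110),('blue',[(249,295),(307,296),(309,357),(251,356)],.110)):
    W=np.array([at_z(c,*g(*p),z) for p in P]);print(n,W[:,:2].tolist(),W.mean(0), 'len',np.linalg.norm(W-np.roll(W,-1,0),axis=1))
    d=np.array([depth(c,*g(*np.mean(P,0)))]);print('  depth ctr',d)
W=at_z(c,*b(143,331),.075);print('btn',W,depth(c,*b(143,331)))
W=np.array([at_z(c,*b(*p),.055) for p in [(104,224),(240,240),(206,415),(70,388)]]);print('box',W,W.mean(0),np.linalg.norm(W-np.roll(W,-1,0),axis=1))
print('boxtop',depth(c,*b(130,270)))
# button depth extents
Z=[];
for v in range(200,216):
    print([round(float(depth(c,u,v)[2]),3) for u in range(202,218)])
s=load('side0')
h=lambda x,y:(190+(x+.5)/3.5-.5,130+(y+.5)/3.5-.5)
for n,p,z in(('red',(349,127),.11),('blue',(336,166),.11),('btn',(205,433),.075)):
    print('side',n,at_z(s,*h(*p),z),depth(s,*h(*p)))
```

```text
rim_out [[0.6210613623869319, -0.09813554259505261], [0.6183112827182098, -0.2837369464608196], [0.49298271602048027, -0.28091838126851715], [0.49532342332907087, -0.09484061411646641]] [ 0.5569 -0.1894  0.133 ] len [0.1856 0.1254 0.1861 0.1258]
  depth ctr [[ 0.578  -0.2055  0.0129]]
top [[0.6598872187393754, -0.06559851432834947], [0.6541306500473555, -0.3173993272287263], [0.45354712325946145, -0.3119452181446869], [0.4578505056973664, -0.06145529070510032]] [ 0.5564 -0.1891  0.13  ] len [0.2519 0.2007 0.2505 0.2021]
  depth ctr [[ 0.5756 -0.2047  0.0143]]
red [[0.575821752222824, -0.2079366179511451], [0.5749777834036843, -0.23510948491759992], [0.544983615463321, -0.23525182054395744], [0.5462786951796599, -0.20729949907168882]] [ 0.5605 -0.2214  0.11  ] len [0.0272 0.03   0.028  0.0295]
  depth ctr [[ 0.5598 -0.2208  0.114 ]]
blue [[0.5711333681148029, -0.1451064710174179], [0.5703064366722977, -0.17143303606501675], [0.5421611480985679, -0.17143128877518365], [0.5429719720729044, -0.14520160835926388]] [ 0.5566 -0.1583  0.11  ] len [0.0263 0.0281 0.0262 0.0282]
  depth ctr [[ 
[... 1522 characters left out ...]
2, 0.079, 0.079, 0.075, 0.068, 0.069, 0.065, 0.071, 0.066, 0.062, 0.057, 0.057]
[0.056, 0.072, 0.067, 0.07, 0.063, 0.065, 0.064, 0.066, 0.074, 0.066, 0.068, 0.068, 0.064, 0.06, 0.056, 0.058]
[0.057, 1.389, 0.066, 0.066, 0.067, 0.066, 0.07, 0.064, 0.067, 0.07, 0.068, 0.063, 0.059, 0.056, 0.06, 0.058]
[0.058, 0.06, 0.061, 0.06, 0.06, 0.069, 0.069, 0.065, 0.073, 0.062, 0.061, 0.059, 0.059, 0.059, 0.054, 0.061]
[0.057, 0.062, 0.054, 0.058, 0.051, 0.056, 0.058, 0.061, 0.057, 0.058, 0.055, 0.057, 0.061, 0.06, 0.057, 0.057]
side red [ 0.5545 -0.2163  0.11  ] [ 0.5552 -0.2191  0.1078]
side blue [ 0.5506 -0.1527  0.11  ] [ 0.5499 -0.1501  0.1121]
side btn [0.5728 0.1844 0.075 ] [0.5746 0.1797 0.0696]
```

```bash
cat > st.py <<'E'
from h import *
from scipy.spatial.transform import Rotation as Ro
import sys
np.set_printoptions(precision=4,suppress=True)
s=bot.read_state();R=Ro.from_rotvec(s['tcp_rot']).as_matrix()
print(s['time'],'pos',s['tool_pos'],'q',s['q'],'F',s['wrist_force'],'w',s['width']);print('xaxis',R[:,0],'yaw x deg',np.degrees(np.arctan2(R[1,0],R[0,0])),'z',R[:,2])
if len(sys.argv)>3:
    t=np.array([float(a) for a in sys.argv[1:4]]);print('tool delta',R.T@(t-s['tool_pos']))
E
python3 st.py 0.553 -0.22 0.23
```

```text
0.1 pos [ 0.1934 -0.646   0.2301] q [-1.3169  0.2647  1.6052  0.      1.2737 -0.0369] F [0.3724 0.7016 0.7364] w 0.9984874976462492
xaxis [ 0.2867 -0.958  -0.0021] yaw x deg -73.33769784734183 z [-0.0005  0.002  -1.    ]
tool delta [-0.305  -0.4667  0.0007]
```

arm_command([
  {"delta_rot": [0,0,0.105],"xyz": [0,0,0],"gripper": 0},
  {"delta_rot": [0,0,0.105],"xyz": [0,0,0],"gripper": 0},
  {"delta_rot": [0,0,0.104],"xyz": [0,0,0],"gripper": 0},
  {"delta_rot": [0,0,0],"xyz": [0,0,0],"gripper": 0},
  {"delta_rot": [0,0,0],"xyz": [0,0,0],"gripper": 0},
  {"delta_rot": [0,0,0],"xyz": [0,0,0],"gripper": 0},
])

```text
time: 0.7
tool_pos: [0.1935, -0.6465, 0.231]
tcp_rot: [-2.197, 2.245, 0.001]
wrist_force: [-0.5, -0.3, 0.5]
width: 0.001
```

```bash
python3 st.py 0.553 -0.218 0.23
```

```text
0.7 pos [ 0.1935 -0.6465  0.231 ] q [-1.3169  0.2641  1.6043 -0.      1.2737  0.2754] F [-0.4969 -0.2591  0.5389] w 0.0005628627863137661
xaxis [-0.0215 -0.9998 -0.0005] yaw x deg -91.23101711198875 z [-0.0001  0.0005 -1.    ]
tool delta [-0.4361 -0.3502  0.0011]
```

arm_command([
  {"xyz": [-0.036,-0.029,0]},
  {"xyz": [-0.036,-0.029,0]},
  {"xyz": [-0.036,-0.029,0]},
  {"xyz": [-0.036,-0.029,0]},
  {"xyz": [-0.036,-0.029,0]},
  {"xyz": [-0.036,-0.029,0]},
  {"xyz": [-0.036,-0.029,0]},
  {"xyz": [-0.036,-0.029,0]},
  {"xyz": [-0.036,-0.029,0]},
  {"xyz": [-0.036,-0.029,0]},
])

```text
invalid input
```

```bash
python3 st.py 0.553 -0.218 0.23
```

```text
0.7 pos [ 0.1935 -0.6465  0.231 ] q [-1.3169  0.2641  1.6043 -0.      1.2737  0.2754] F [-0.4969 -0.2591  0.5389] w 0.0005628627863137661
xaxis [-0.0215 -0.9998 -0.0005] yaw x deg -91.23101711198875 z [-0.0001  0.0005 -1.    ]
tool delta [-0.4361 -0.3502  0.0011]
```

All three fields seem to be required in every row.

arm_command([
  {"xyz": [-0.036,-0.029,0],"delta_rot": [0,0,0],"gripper": 0},
  {"xyz": [-0.036,-0.029,0],"delta_rot": [0,0,0],"gripper": 0},
  {"xyz": [-0.036,-0.029,0],"delta_rot": [0,0,0],"gripper": 0},
  {"xyz": [-0.036,-0.029,0],"delta_rot": [0,0,0],"gripper": 0},
  {"xyz": [-0.036,-0.029,0],"delta_rot": [0,0,0],"gripper": 0},
  {"xyz": [-0.036,-0.029,0],"delta_rot": [0,0,0],"gripper": 0},
  {"xyz": [-0.036,-0.029,0],"delta_rot": [0,0,0],"gripper": 0},
  {"xyz": [-0.036,-0.029,0],"delta_rot": [0,0,0],"gripper": 0},
  {"xyz": [-0.036,-0.029,0],"delta_rot": [0,0,0],"gripper": 0},
  {"xyz": [-0.036,-0.029,0],"delta_rot": [0,0,0],"gripper": 0},
  {"xyz": [-0.036,-0.029,0],"delta_rot": [0,0,0],"gripper": 0},
  {"xyz": [0,0,0],"delta_rot": [0,0,0],"gripper": 0},
])

```text
time: 1.9
tool_pos: [0.5247, -0.2538, 0.2315]
tcp_rot: [-2.201, 2.238, -0.0]
wrist_force: [0.6, 0.2, -0.3]
width: -0.0
```

```bash
python3 st.py 0.553 -0.218 0.19
```

```text
1.9 pos [ 0.5247 -0.2538  0.2315] q [-0.4947  0.0901  1.8065  0.0025  1.2441  1.0917] F [ 0.5778  0.2047 -0.3417] w -0.00026976570097287007
xaxis [-0.0164 -0.9999 -0.0017] yaw x deg -90.94080148025733 z [ 0.0019  0.0017 -1.    ]
tool delta [-0.0362 -0.0276  0.0416]
```

arm_command([
  {"xyz": [-0.018,-0.014,0.018],"delta_rot": [0,0,0.003],"gripper": 0},
  {"xyz": [-0.018,-0.014,0.018],"delta_rot": [0,0,0.003],"gripper": 0},
  {"xyz": [0,0,0.02],"delta_rot": [0,0,0],"gripper": 0},
  {"xyz": [0,0,0],"delta_rot": [0,0,0],"gripper": 0},
  {"xyz": [0,0,0],"delta_rot": [0,0,0],"gripper": 0},
])

```text
time: 2.4
tool_pos: [0.5499, -0.2233, 0.1751]
tcp_rot: [2.188, -2.253, -0.002]
wrist_force: [0.4, -0.3, -0.1]
width: -0.001
```

```bash
python3 st.py 0.553 -0.218 0.115
python3 - <<'E'
from h import *
for n,(a,b,d,e) in(('side',(70,230,210,370)),('top',(130,270,260,420))):
    c=grab(n,n+'1');p=c['pixels'][...,::-1]
    cv2.imwrite(f'pics/{n}1c.png',cv2.resize(p[a:b,d:e],None,fx=3.7,fy=3.7,interpolation=cv2.INTER_CUBIC))
E
```

```text
2.4 pos [ 0.5499 -0.2233  0.1751] q [-0.4275  0.1535  1.8429 -0.0004  1.1465  1.1725] F [ 0.4324 -0.3326 -0.1306] w -0.000863754696497825
xaxis [-0.0291 -0.9996 -0.0002] yaw x deg -91.66474569521638 z [-0.0013  0.0002 -1.    ]
tool delta [-0.0054 -0.0031  0.0601]
```

View pics/side1c.png

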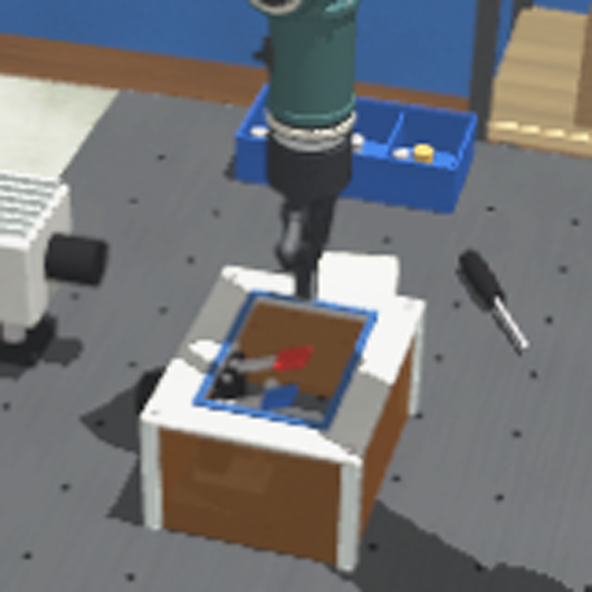

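View pics/top1c.png

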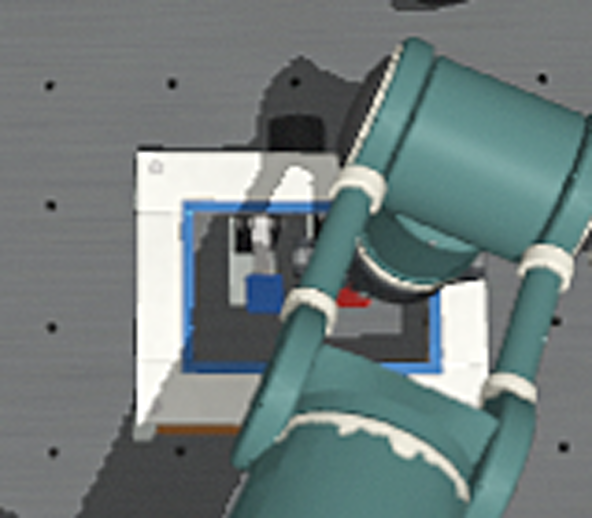

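The side view shows the closed fingertips above the window at crop (303,293), behind and above the red pad at (293,358), so there is room around them. Next I correct x and y and go down in stages.

arm_command([
  {"xyz": [-0.005,-0.003,0.01],"delta_rot": [0,0,0],"gripper": 0},
  {"xyz": [0,0,0.01],"delta_rot": [0,0,0],"gripper": 0},
  {"xyz": [0,0,0.01],"delta_rot": [0,0,0],"gripper": 0},
  {"xyz": [0,0,0.01],"delta_rot": [0,0,0],"gripper": 0},
  {"xyz": [0,0,0.01],"delta_rot": [0,0,0],"gripper": 0},
  {"xyz": [0,0,0],"delta_rot": [0,0,0],"gripper": 0},
  {"xyz": [0,0,0],"delta_rot": [0,0,0],"gripper": 0},
])

```text
time: 3.2
tool_pos: [0.5534, -0.2179, 0.1247]
tcp_rot: [2.189, -2.253, -0.002]
wrist_force: [0.5, 0.6, 0.7]
width: -0.001
```

```bash
python3 st.py 0.553 -0.218 0.085
python3 - <<'E'
from h import *
for n,(a,b,d,e) in(('side',(130,210,240,330)),):
    c=grab(n,n+'2');p=c['pixels'][...,::-1]
    cv2.imwrite(f'pics/{n}2c.png',cv2.resize(p[a:b,d:e],None,fx=7,fy=7,interpolation=cv2.INTER_CUBIC))
E
```

```text
3.2 pos [ 0.5534 -0.2179  0.1247] q [-0.4169  0.2025  1.8851 -0.      1.0551  1.183 ] F [0.5042 0.6209 0.7227] w -0.0011040719736250763
xaxis [-0.0292 -0.9996 -0.0004] yaw x deg -91.67131088474878 z [-0.001   0.0004 -1.    ]
tool delta [0.0002 0.0003 0.0397]
```

View pics/side2c.png

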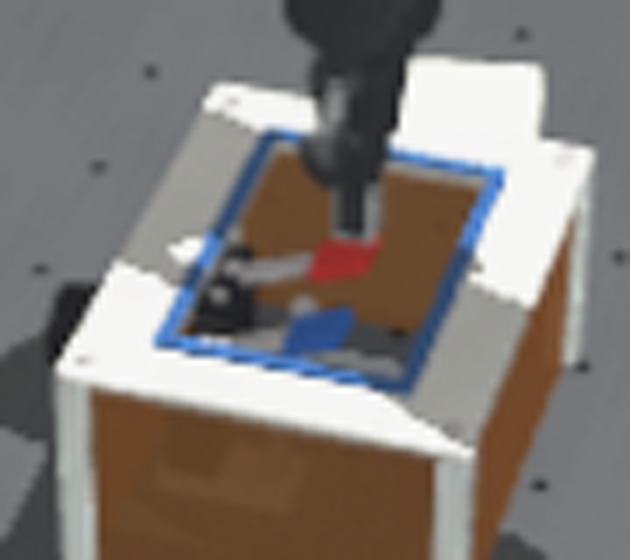

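The fingertip at crop (352,238) stands right over the red pad at (345,260). The blue pad at (320,330) and the rim are well clear. I'll press now.

arm_command([
  {"xyz": [0,0,0.006],"delta_rot": [0,0,0],"gripper": 0},
  {"xyz": [0,0,0.006],"delta_rot": [0,0,0],"gripper": 0},
  {"xyz": [0,0,0.005],"delta_rot": [0,0,0],"gripper": 0},
  {"xyz": [0,0,0.005],"delta_rot": [0,0,0],"gripper": 0},
  {"xyz": [0,0,0.005],"delta_rot": [0,0,0],"gripper": 0},
  {"xyz": [0,0,0],"delta_rot": [0,0,0],"gripper": 0},
])

```text
time: 3.85
tool_pos: [0.5537, -0.2179, 0.0975]
tcp_rot: [-2.189, 2.254, 0.0]
wrist_force: [-0.1, -0.8, 0.4]
width: 0.004
```

```bash
python3 st.py
python3 - <<'E'
from h import *
for n,(a,b,d,e) in(('side',(130,210,240,330)),):
    c=grab(n,n+'3');p=c['pixels'][...,::-1]
    cv2.imwrite(f'pics/{n}3c.png',cv2.resize(p[a:b,d:e],None,fx=7,fy=7,interpolation=cv2.INTER_CUBIC))
E
```

```text
3.85 pos [ 0.5537 -0.2179  0.0975] q [-0.4169  0.2314  1.9057  0.0001  1.0045  1.1831] F [-0.0639 -0.7988  0.3766] w 0.0038305234518866485
xaxis [-0.0293 -0.9996 -0.0001] yaw x deg -91.6784492793836 z [ 0.0001  0.0001 -1.    ]
```

View pics/side3c.png

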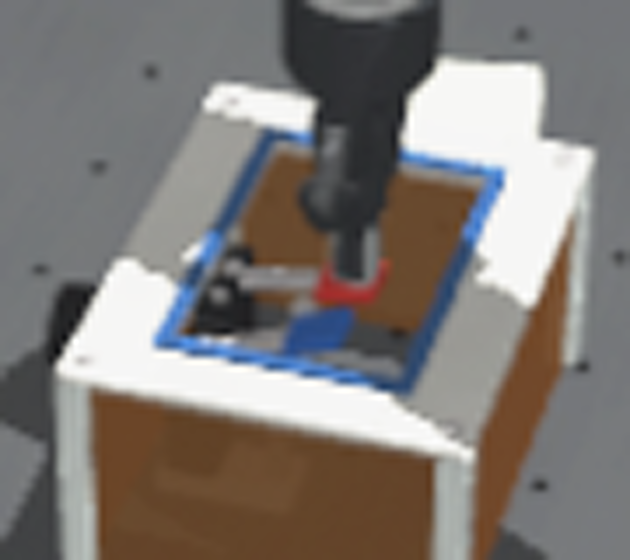

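The red pad has dropped to crop (350,285) under the tip, and the blue pad hasn't moved. I'll continue down to the stop.

arm_command([
  {"xyz": [0,0,0.004],"delta_rot": [0,0,0],"gripper": 0},
  {"xyz": [0,0,0.004],"delta_rot": [0,0,0],"gripper": 0},
  {"xyz": [0,0,0.003],"delta_rot": [0,0,0],"gripper": 0},
  {"xyz": [0,0,0.002],"delta_rot": [0,0,0],"gripper": 0},
  {"xyz": [0,0,0],"delta_rot": [0,0,0],"gripper": 0},
  {"xyz": [0,0,0],"delta_rot": [0,0,0],"gripper": 0},
])

```text
time: 4.5
tool_pos: [0.5538, -0.2179, 0.085]
tcp_rot: [-2.188, 2.254, -0.0]
wrist_force: [-1.5, -0.3, 0.8]
width: -0.003
```

arm_command([
  {"xyz": [0,0,0.001],"delta_rot": [0,0,0],"gripper": 0},
  {"xyz": [0,0,0],"delta_rot": [0,0,0],"gripper": 0},
])

```text
time: 4.7
tool_pos: [0.5538, -0.2179, 0.0849]
tcp_rot: [-2.189, 2.253, -0.0]
wrist_force: [-2.5, 0.3, 5.9]
width: 0.002
```

arm_command([
  {"xyz": [0,0,0.001],"delta_rot": [0,0,0],"gripper": 0},
  {"xyz": [0,0,0],"delta_rot": [0,0,0],"gripper": 0},
])

```text
time: 4.9
tool_pos: [0.5539, -0.2179, 0.0848]
tcp_rot: [-2.189, 2.253, -0.0]
wrist_force: [-4.6, 1.8, 10.8]
width: -0.001
```

The position has stopped at 84.8 mm while the force climbs from 6 to 11 N, so the lever is on its stop. I'll hold briefly and then go straight up.

arm_command([
  {"xyz": [0,0,0.001],"delta_rot": [0,0,0],"gripper": 0},
  {"xyz": [0,0,0],"delta_rot": [0,0,0],"gripper": 0},
  {"xyz": [0,0,0],"delta_rot": [0,0,0],"gripper": 0},
  {"xyz": [0,0,-0.004],"delta_rot": [0,0,0],"gripper": 0},
  {"xyz": [0,0,-0.01],"delta_rot": [0,0,0],"gripper": 0},
  {"xyz": [0,0,-0.02],"delta_rot": [0,0,0],"gripper": 0},
  {"xyz": [0,0,-0.03],"delta_rot": [0,0,0],"gripper": 0},
  {"xyz": [0,0,-0.03],"delta_rot": [0,0,0],"gripper": 0},
  {"xyz": [0,0,-0.03],"delta_rot": [0,0,0],"gripper": 0},
  {"xyz": [0,0,0],"delta_rot": [0,0,0],"gripper": 0},
])

```text
time: 5.9
tool_pos: [0.5571, -0.2193, 0.2122]
tcp_rot: [-2.186, 2.251, -0.015]
wrist_force: [1.4, -0.3, -0.5]
width: -0.001
```

```bash
python3 st.py 0.575 0.183 0.2
python3 - <<'E'
from h import *
for n,(a,b,d,e) in(('side',(130,210,240,330)),):
    c=grab(n,n+'4');p=c['pixels'][...,::-1]
    cv2.imwrite(f'pics/{n}4c.png',cv2.resize(p[a:b,d:e],None,fx=7,fy=7,interpolation=cv2.INTER_CUBIC))
    print(proj(c,(.549,-.219,.085)),proj(c,(.557,-.219,.111)))
E
```

```text
5.9 pos [ 0.5571 -0.2193  0.2122] q [-0.4168  0.1269  1.802   0.0002  1.2024  1.1831] F [ 1.4441 -0.2985 -0.4844] w -0.0011042790645789905
xaxis [-0.0292 -0.9996  0.0037] yaw x deg -91.67136049581126 z [ 0.0095 -0.0039 -0.9999]
tool delta [-0.4027 -0.0061  0.0108]
[290.93604412 171.47640236] [288.85848685 165.13114716]
```

View pics/side4c.png

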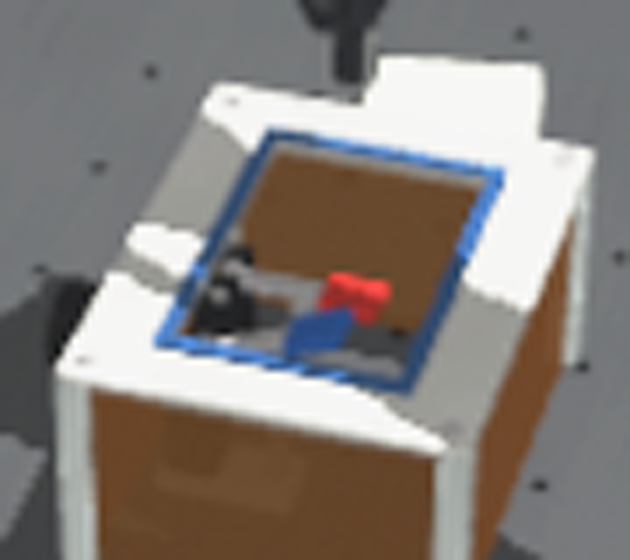

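The red pad now shows at crop (355,292), which is full-image (290.7,171.7). That matches the projected fully-down position of (290.9,171.5). The blue pad is still at (320,330). Next is the button.

arm_command([
  {"xyz": [-0.037,-0.0006,0],"delta_rot": [0,0,0],"gripper": 0},
  {"xyz": [-0.037,-0.0006,0],"delta_rot": [0,0,0],"gripper": 0},
  {"xyz": [-0.037,-0.0006,0],"delta_rot": [0,0,0],"gripper": 0},
  {"xyz": [-0.037,-0.0006,0],"delta_rot": [0,0,0],"gripper": 0},
  {"xyz": [-0.037,-0.0006,0],"delta_rot": [0,0,0],"gripper": 0},
  {"xyz": [-0.037,-0.0006,0],"delta_rot": [0,0,0],"gripper": 0},
  {"xyz": [-0.037,-0.0006,0],"delta_rot": [0,0,0],"gripper": 0},
  {"xyz": [-0.037,-0.0006,0],"delta_rot": [0,0,0],"gripper": 0},
  {"xyz": [-0.037,-0.0006,0],"delta_rot": [0,0,0],"gripper": 0},
  {"xyz": [-0.037,-0.0006,0],"delta_rot": [0,0,0],"gripper": 0},
  {"xyz": [-0.033,0,0],"delta_rot": [0,0,0],"gripper": 0},
  {"xyz": [0,0,0],"delta_rot": [0,0,0],"gripper": 0},
])

```text
time: 7.15
tool_pos: [0.5704, 0.1884, 0.2044]
tcp_rot: [2.192, -2.249, -0.004]
wrist_force: [-0.9, -0.5, -0.1]
width: 0.002
```

```bash
python3 st.py 0.575 0.183 0.1
```

```text
7.15 pos [0.5704 0.1884 0.2044] q [0.2766 0.1442 1.7972 0.0018 1.2022 1.872 ] F [-0.8796 -0.465  -0.1197] w 0.0018237176527710038
xaxis [-0.0253 -0.9997 -0.001 ] yaw x deg -91.4513964520418 z [-0.0024  0.0011 -1.    ]
tool delta [ 0.0054 -0.005   0.1044]
```

arm_command([
  {"xyz": [0.003,-0.003,0.02],"delta_rot": [0,0,0],"gripper": 0},
  {"xyz": [0.002,-0.002,0.02],"delta_rot": [0,0,0],"gripper": 0},
  {"xyz": [0,0,0.02],"delta_rot": [0,0,0],"gripper": 0},
  {"xyz": [0,0,0.02],"delta_rot": [0,0,0],"gripper": 0},
  {"xyz": [0,0,0.02],"delta_rot": [0,0,0],"gripper": 0},
  {"xyz": [0,0,0],"delta_rot": [0,0,0],"gripper": 0},
  {"xyz": [0,0,0],"delta_rot": [0,0,0],"gripper": 0},
])

```text
time: 7.85
tool_pos: [0.5754, 0.1788, 0.1052]
tcp_rot: [2.187, -2.252, -0.002]
wrist_force: [-0.0, -0.1, 0.3]
width: 0.0
```

```bash
python3 st.py 0.575 0.183 0.077
python3 - <<'E'
from h import *
for n,(a,b,d,e) in(('side',(210,300,190,300)),):
    c=grab(n,n+'5');p=c['pixels'][...,::-1]
    cv2.imwrite(f'pics/{n}5c.png',cv2.resize(p[a:b,d:e],None,fx=6,fy=6,interpolation=cv2.INTER_CUBIC))
E
```

```text
7.85 pos [0.5754 0.1788 0.1052] q [ 0.26    0.2378  1.8818 -0.0001  1.0247  1.8605] F [-0.0407 -0.0652  0.3176] w 0.00037031757922461727
xaxis [-0.0296 -0.9996  0.0008] yaw x deg -91.69687723848446 z [-0.0025 -0.0008 -1.    ]
tool delta [-0.0042  0.0004  0.0282]
```

View pics/side5c.png

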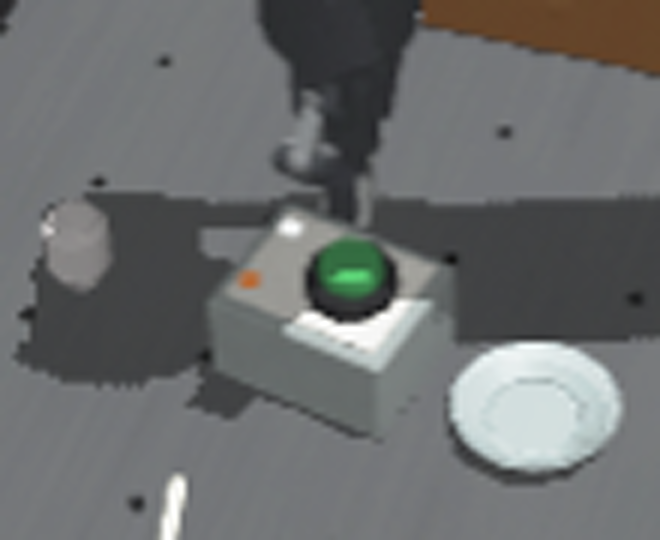

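The fingertip at crop (348,215) is above the button at (350,265). I shift 4 mm in y and go down.

arm_command([
  {"xyz": [-0.004,0,0.008],"delta_rot": [0,0,0],"gripper": 0},
  {"xyz": [0,0,0.008],"delta_rot": [0,0,0],"gripper": 0},
  {"xyz": [0,0,0.008],"delta_rot": [0,0,0],"gripper": 0},
  {"xyz": [0,0,0.004],"delta_rot": [0,0,0],"gripper": 0},
  {"xyz": [0,0,0.003],"delta_rot": [0,0,0],"gripper": 0},
  {"xyz": [0,0,0],"delta_rot": [0,0,0],"gripper": 0},
])

```text
time: 8.5
tool_pos: [0.5758, 0.1835, 0.0749]
tcp_rot: [2.188, -2.253, -0.001]
wrist_force: [-0.8, -0.5, 3.0]
width: -0.003
```

arm_command([
  {"xyz": [0,0,0.002],"delta_rot": [0,0,0],"gripper": 0},
  {"xyz": [0,0,0],"delta_rot": [0,0,0],"gripper": 0},
])

```text
time: 8.7
tool_pos: [0.5765, 0.1836, 0.0735]
tcp_rot: [-2.189, 2.253, -0.0]
wrist_force: [-1.9, -0.6, 3.3]
width: 0.0
```

arm_command([
  {"xyz": [0,0,0.001],"delta_rot": [0,0,0],"gripper": 0},
  {"xyz": [0,0,0],"delta_rot": [0,0,0],"gripper": 0},
])

```text
time: 8.9
tool_pos: [0.5766, 0.1836, 0.0725]
tcp_rot: [-2.188, 2.253, -0.0]
wrist_force: [-1.4, 1.0, 3.2]
width: 0.003
```

arm_command([
  {"xyz": [0,0,0.002],"delta_rot": [0,0,0],"gripper": 0},
  {"xyz": [0,0,0],"delta_rot": [0,0,0],"gripper": 0},
])

```text
time: 9.1
tool_pos: [0.5767, 0.1836, 0.071]
tcp_rot: [-2.188, 2.253, -0.0]
wrist_force: [-2.8, -0.9, 7.0]
width: 0.002
```

arm_command([
  {"xyz": [0,0,0.001],"delta_rot": [0,0,0],"gripper": 0},
  {"xyz": [0,0,0],"delta_rot": [0,0,0],"gripper": 0},
])

```text
time: 9.3
tool_pos: [0.5767, 0.1836, 0.0709]
tcp_rot: [-2.189, 2.253, -0.0]
wrist_force: [-4.4, -2.1, 12.2]
width: -0.0
```

arm_command([
  {"xyz": [0,0,0.001],"delta_rot": [0,0,0],"gripper": 0},
  {"xyz": [0,0,0],"delta_rot": [0,0,0],"gripper": 0},
])

```text
time: 9.5
tool_pos: [0.5768, 0.1837, 0.0708]
tcp_rot: [-2.189, 2.253, -0.0]
wrist_force: [-6.7, -0.9, 16.2]
width: 0.002
```

The button bottomed at 71 mm with the force rising to 16 N. That is 7 mm below its top at about 78 mm and above the housing at about 67 mm. I go up and away.

arm_command([
  {"xyz": [0,0,-0.008],"delta_rot": [0,0,0],"gripper": 0},
  {"xyz": [0,0,-0.015],"delta_rot": [0,0,0],"gripper": 0},
  {"xyz": [0,0,-0.03],"delta_rot": [0,0,0],"gripper": 0},
  {"xyz": [0,0,-0.03],"delta_rot": [0,0,0],"gripper": 0},
  {"xyz": [0,0,-0.03],"delta_rot": [0,0,0],"gripper": 0},
  {"xyz": [0,0,-0.03],"delta_rot": [0,0,0],"gripper": 0},
  {"xyz": [0,0.04,0],"delta_rot": [0,0,0],"gripper": 0},
  {"xyz": [0,0.04,0],"delta_rot": [0,0,0],"gripper": 0},
  {"xyz": [0,0.04,0],"delta_rot": [0,0,0],"gripper": 0},
  {"xyz": [0,0,0],"delta_rot": [0,0,0],"gripper": 0},
  {"xyz": [0,0,0],"delta_rot": [0,0,0],"gripper": 0},
])

```text
time: 10.6
tool_pos: [0.4562, 0.1872, 0.2118]
tcp_rot: [-2.189, 2.252, -0.001]
wrist_force: [-0.6, -0.7, 0.5]
width: -0.0
```

```bash
python3 st.py
python3 - <<'E'
from h import *
c=grab('side','side6');p=c['pixels'][...,::-1]
cv2.imwrite('pics/side6c.png',cv2.resize(p[130:300,190:340],None,fx=3.5,fy=3.5,interpolation=cv2.INTER_CUBIC))
c=grab('top','top6')
E
```

```text
10.6 pos [0.4562 0.1872 0.2118] q [ 0.339  -0.0717  2.0067 -0.0003  1.2049  1.9382] F [-0.5894 -0.6848  0.4527] w -0.00048723303958952003
xaxis [-0.0283 -0.9996 -0.0004] yaw x deg -91.624054301467 z [ 0.0017  0.0003 -1.    ]
```

View pics/side6c.png

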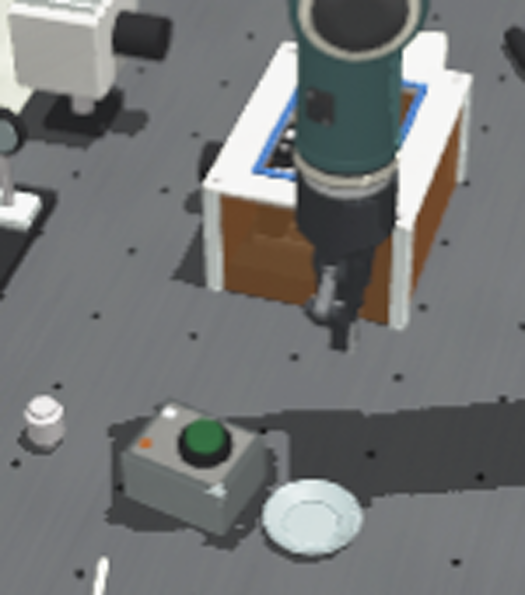

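View pics/top6.png

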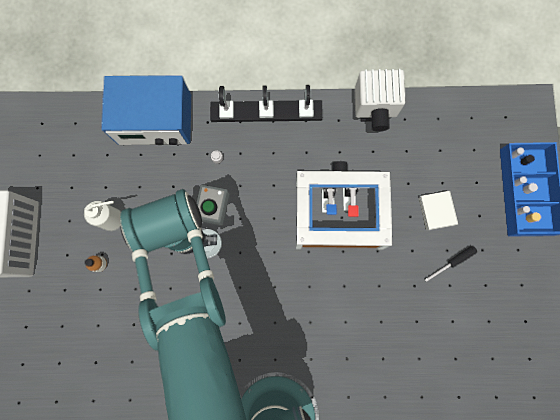

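Run:
```python
from h import *
for t in('top0','top6'):
    c=load(t);print(t,'btn z',np.median([depth(c,u,v)[2] for u in range(205,212) for v in range(204,210)]),
      'red z',np.median([depth(c,u,v)[2] for u in range(352,357) for v in range(206,213)]),'blue z',np.median([depth(c,u,v)[2] for u in range(329,335) for v in range(206,212)]))
print(bot.finish_job())
```

```text
top0 btn z 0.07842176309914373 red z 0.11238726232049578 blue z 0.11329608942661884
top6 btn z 0.07891398296608587 red z 0.08530725193700617 blue z 0.11198597852767389
the job is handed in; nothing more can be done
None
```

I pressed the red lever down onto its stop through the window with the closed fingertips, then pressed the green button fully in and released it. I moved clear of everything and handed the job in at about 10.7 s of the 40 s allowed. `finish_job` reported no verdict.

Last checks, by camera depth (before → after) and wrist force:

| Item | Result |
|---|---|
| Red pad height | 112 → 85 mm; it stopped at 84.8 mm with the force rising, so it is on its stop and stayed there |
| Green button | bottomed 7 mm down with the force rising to 16 N; top back at 79 mm (78 mm before), so it is out again |
| Blue pad height | 113 → 112 mm, within the depth noise |
| Guard | no sign of contact in the pictures or the wrist force; I had no direct reading of guard contact |
| Loose objects | none seen to have moved, judged by eye; the arm covered part of the dish in the last top view, but it was clear in the side view |
| Wrist force at the end | about 1 N, which is just sensor noise |

The two cameras disagreed by up to about 6 mm on the red pad and 4 mm on the button. I aimed near the middle of the two readings, and both presses landed.

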